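# Close the rivet box

### The job

Press the white lid of the blue rivet box straight down until it is fully home, while all four orange clips are still up. Then snap the clips down over the rim one by one in opposite-corner order: any one first, next the one diagonally across from it, then the remaining two. Press gently, never harder than 24 newtons on the box or its clips, and leave the other things on the bench where they are.

Things in the scene. Friction and masses are not known exactly. Their poses are not given: they have to be found in the camera images.
- cradle: fixed plywood cradle, 196 x 156 x 46 mm (x, y, z); origin at the centre of its underside, on the bench; x along its long side, away from the robot, y left, z up. The blue rivet box in it (steel rim 183 x 149 mm) stands on a stiff sprung platform (gives 1 mm per 12 N) and on packing of unknown thickness h = 0 to 24 mm, which is not reported: feel or see it.
- box_axis (a point): point fixed to the cradle, 100 mm above its origin, on the vertical centre line of cradle, box and lid. Heights above the cradle's origin with the lid home and unloaded: lid top 98+h mm, top of the round grey press pad (48 mm wide, at the lid's centre) 104+h mm, clip hinge axes 100+h mm. They do not tilt.
- clip_level (a point): point fixed to the cradle, 102 mm above its origin: the level of a shut clip's upper face if h were 0. Each clip is a flap hinged to the lid along the cradle's x direction: 28 mm wide along the hinge, 4 mm thick, 50 mm long from the hinge axis outward over the rim, with a hook below its end. Push it on its inner, upper face, outward and down; under 1 N at first.
- lid (a joint): height in m of the white lid (172 x 132 mm, carries the clips) above fully home: 0 is home, where it stops firmly. It starts 5 to 9 mm up in a tight rubber seal that takes about 7 N to slide it straight down, and stays where it is left. It cannot tilt.
- clip_near_left (a joint): angle in rad of the orange clip at the near left corner: 0 shut, starts 0.7 to 1.35 (raised), stays where left. Hinge middle -55 mm in x, +36 mm in y from the cradle's origin. Below 0.17 its hook rides on the rim: takes about 9 N pressed down 40 mm from the hinge (more nearer to it); past about 0.09 it snaps to its firm stop. Let go earlier, it springs back to about 0.17.
- clip_near_right (a joint): angle in rad of the orange clip at the near right corner: 0 shut, starts 0.7 to 1.35 (raised), stays where left. Hinge middle -55 mm in x, -36 mm in y from the cradle's origin. Below 0.17 its hook rides on the rim: takes about 9 N pressed down 40 mm from the hinge (more nearer to it); past about 0.09 it snaps to its firm stop. Let go earlier, it springs back to about 0.17.
- clip_far_left (a joint): angle in rad of the orange clip at the far left corner: 0 shut, starts 0.7 to 1.35 (raised), stays where left. Hinge middle +55 mm in x, +36 mm in y from the cradle's origin. Below 0.17 its hook rides on the rim: takes about 9 N pressed down 40 mm from the hinge (more nearer to it); past about 0.09 it snaps to its firm stop. Let go earlier, it springs back to about 0.17.
- clip_far_right (a joint): angle in rad of the orange clip at the far right corner: 0 shut, starts 0.7 to 1.35 (raised), stays where left. Hinge middle +55 mm in x, -36 mm in y from the cradle's origin. Below 0.17 its hook rides on the rim: takes about 9 N pressed down 40 mm from the hinge (more nearer to it); past about 0.09 it snaps to its firm stop. Let go earlier, it springs back to about 0.17.
- spool_brown: bystander, to be left alone: wooden spool of brown thread, 44 mm wide, 55 mm tall, standing beside the cradle; origin at the middle of its underside
- spool_black: bystander, to be left alone: wooden spool of black thread, 44 mm wide, 55 mm tall, standing to the left; origin at the middle of its underside
- rivet_bowl: bystander, to be left alone: small white bowl, 76 mm wide, 34 mm tall, beside the cradle's right side; origin at the middle of its underside
- mallet: bystander, to be left alone: hammer with wooden handle lying to the right; origin at the middle of its underside
- glue_jar: bystander, to be left alone: amber jar with yellow cap, 64 mm wide, 85 mm tall, far left; origin at the middle of its underside
- edge_brush: bystander, to be left alone: brush lying beyond the cradle; origin at the middle of its underside
- press_weight: bystander, to be left alone: turned brass weight, 60 mm wide, 56 mm tall, far right; origin at the middle of its underside

How it is judged (in metres and radians):
On the way, in this order (a step that is already met when the one before it is completed fails the run):
1. the lid is fully home (within 1.5 mm) with all four clips still up (value of joint lid below 0.0015 m and value of joint each of clip_near_left, clip_near_right, clip_far_left, clip_far_right above 0.3 rad), for 0.1 s.
2. two diagonally opposite clips are snapped shut and the other two are still open (((value of joint each of clip_near_left, clip_far_right below 0.05 rad and value of joint each of clip_near_right, clip_far_left above 0.13 rad) or (value of joint each of clip_near_right, clip_far_left below 0.05 rad and value of joint each of clip_near_left, clip_far_right above 0.13 rad))), for 0.2 s.
At the end, for the whole second after the job is handed in: All four clips are snapped shut (each below 0.05 rad) and the lid is fully home (within 1.5 mm), with nothing touched any more (value of joint lid below 0.0015 m and value of joint each of clip_near_left, clip_near_right, clip_far_left, clip_far_right below 0.05 rad).
It fails at once if two neighbouring clips shut while the other two are open (wrong order) ((value of joint each of clip_near_left, clip_near_right below 0.05 rad and value of joint each of clip_far_left, clip_far_right above 0.13 rad) or (value of joint each of clip_far_left, clip_far_right below 0.05 rad and value of joint each of clip_near_left, clip_near_right above 0.13 rad) or (value of joint each of clip_near_left, clip_far_left below 0.05 rad and value of joint each of clip_near_right, clip_far_right above 0.13 rad) or (value of joint each of clip_near_right, clip_far_right below 0.05 rad and value of joint each of clip_near_left, clip_far_left above 0.13 rad)).
It fails at once if a clip pressed shut while the lid is still up by more than 3 mm (value of joint lid above 0.003 m and value of joint any of clip_near_left, clip_near_right, clip_far_left, clip_far_right below 0.1 rad).
It fails at once if box, clips or cradle pressed harder than 24 N (contact force between any of the fingers, the arm and cradle above 24 N).
It fails at once if a bystander moved by more than 30 mm (distance of any of spool_brown, spool_black, rivet_bowl, mallet, glue_jar, edge_brush, press_weight from where it was at the start of the episode above 0.03 m).
It also fails if it takes over 54 s, if anything falls off the work surface, if the arm or the gripper's body presses on something with over 40 N, if the wrist force passes 120 N, or if a joint passes its speed limit or range.

### The arm

A 6-joint arm with a two-finger parallel gripper is mounted at the origin on the work surface. World frame = base frame: x ahead of the robot, y to its left, z up, the work surface at z = 0. Lengths are in mm, angles in rad, forces in N, time in s.
With the tool pointing down it reaches from about 300 to 775 mm from the base axis. Payload 14.6 kg.
Tool frame: the origin (TCP) lies midway between the tips of the shut fingers; the grasp point (between the pads) lies 19 mm behind it (manip.hold_point_z is the distance from the TCP to the grasp point, in mm); z points along the fingers, y is the direction in which the jaws open and shut (so a half turn about z gives the same grasp; the last joint's range is limited). The gripper opens to 94 mm and grips with 3 to 60 N. Pads are 16 mm wide; open, the fingers measure 119 mm over their backs; the gripper's body (75 mm by 177 mm) begins 78 mm behind the grasp point.
Start: joints at [1.166, 0.3, 1.521, -0, 1.321, -0.067], TCP at [182.274, 518.908, 205.446] pointing down, gripper open.
Joint ranges: [-3.03, 3.03], [-0.79, 2.21], [0.23, 2.52], [-1.04, 4.18], [0, 3.07], [-2.55, 2.55]. Speed limits (rad/s): [2.22, 2.22, 2.57, 3.14, 3.14, 3.14].

### API

Orientations are given as [roll, pitch, yaw] about the fixed x, y, z axes, in that order (R = Rz(yaw) Ry(pitch) Rx(roll)).
In Python, from cell import manip gives the robot as it stands.
- The arm moves only by the shell command python3 -m crank 'ROWS' [OPENING] [FORCE]. ROWS is JSON, a list of rows, each an object with "offset": the shift along the world's x, y, z in m, a list of three; "spin": the turn about the world's z in degrees. In form: [{"offset": [dx, dy, dz], "spin": spin}, ...]. A call has exactly 8 rows; each row is the pose to reach, as a shift and turn from the pose measured when the call began; what a row does not reach only later rows make up. A row lasts 1/12 s, in which the tool goes at most 41.7 mm and 7.16 degrees, less where a joint would pass 70% of its speed; a pose out of reach is approached as far as the arm can. A call with a gripper value outside its range is refused whole. OPENING is the opening, from 0 (shut) to 1 (fully open), set as the call begins (- or left out, the last holds). The fingers move at their own pace and stop on an object; FORCE is the grip in N (left out, the last holds). Time passes only in rows, so rows that repeat a pose let the fingers close, or fill a call up. It gives the time, the measured TCP pose, the force and the opening at its end, in the units of the state.
- manip.read_state(): the state, without advancing time (a new reading comes with each control period).
- manip.camera(name): name is "side" or "top"; returns a dict with "pixels" (400x640x3 uint8, red, green, blue), "fx", "fy", "cx", "cy" (pixels), "extrinsics" (4x4, takes a point from world to camera coordinates). Camera axes: x right, y down, z forward; pixel columns grow to the right and rows downward; lengths in mm; the calibration is good to about 2 mm. A picture is of the moment at which its call begins. There is no depth.
- manip.sign_off(): hands the job in, once; it reports no verdict.
Trained networks look in a picture, given as the dict that the camera call returned (one of the last four; its "shot" number tells which), for a name from the list of things; names that differ only in an ending like _2 or _b are one class to them, and where a whole thing is asked for, a point or a joint stands for the part that bears it (a point fixed in the world has none). Each returns a list of dicts, best first, with "conf" (0 to 1); they miss things now and then, are a little off and sometimes report something else, mostly with a low value. They report only what shows in the picture. A call takes as long as a camera call.
- manip.search_frame(picture, name): "location" ([x, y, z] in mm, in world coordinates, good to about 4 mm: the middle of the surface that is visible of it).
- manip.masks_of(picture, name): "mask" (400x640 bool, what is visible of it).
The state is a dict: "clock": time; "joints": joint angles; "qd": joint speeds; "effort": joint torques, N m; "eef_pos": TCP position; "eef_rot": TCP orientation; "wrist_force": force on the tool from outside, world axes, zero at the start; "moment": the same for the moment, N m; "finger_gap": finger opening in mm.
Only numpy, scipy, OpenCV 4.12 (cv2) and the standard library are available. Lean on these libraries where they do the work, as an engineer would, in place of code of your own. Each camera call takes 0.05 s, during which the arm holds its last target. There are 200 camera calls.

## Working session

There is one attempt and no reset: what is moved stays moved. The work goes in short steps, Python scripts to look and compute and a shell command to move; the robot and the scene stay as the last step left them, time stands still between calls to the robot, and variables do not carry over. Pictures are saved under pics/ and viewed, about 8 in all and at most 12, crops included, and the job is handed in when it is done.

```bash
mkdir -p pics; ls; python3 - <<'E'
from cell import manip
import cv2,numpy as np
s=manip.read_state();print(s)
ims=[]
for n in("top","side"):
    p=manip.camera(n);cv2.imwrite(f"pics/{n}0.png",p["pixels"][...,::-1])
    print(n,p["fx"],p["cx"],p["cy"],np.round(p["extrinsics"],3).tolist())
    for t in["cradle","lid","clip_near_left","clip_near_right","clip_far_left","clip_far_right","spool_brown","spool_black","rivet_bowl","glue_jar"]:
        r=manip.search_frame(p,t);print(t,[(np.round(q["location"]).tolist(),round(q["conf"],2)) for q in r[:2]])
print(manip.read_state()["clock"])
E
```

```text
pics
{'clock': 0.0, 'joints': array([ 1.16642470e+00,  3.00439480e-01,  1.52159306e+00, -2.28899907e-05,
        1.32072901e+00, -6.66008725e-02]), 'qd': array([ 0.00016307,  0.00066846, -0.00087233, -0.00052035,  0.00025505,
       -0.0007504 ]), 'effort': array([ 1.73142425e-04, -5.31802583e+01, -3.52741778e+01,  7.08356104e-02,
        2.43748137e-02, -1.00737564e-04]), 'eef_pos': array([182.16164147, 518.66529757, 204.89861915]), 'eef_rot': array([-3.14042487e+00, -5.56696968e-05,  2.80382754e+00]), 'wrist_force': array([-0.36600759, -0.44065405, -0.03615818]), 'moment': array([-3.29507552e-02,  4.65880273e-02,  6.19221709e-05]), 'finger_gap': 93.63142970400843}
top 402.52095554065187 321.50927279189796 199.29619339763548 [[-0.016, -1.0, -0.009, 5.81], [-0.991, 0.017, -0.13, 613.675], [0.13, 0.007, -0.991, 1195.684], [0.0, 0.0, 0.0, 1.0]]
cradle [([588.0, -9.0, 101.0], 0.6)]
lid [([592.0, -6.0, 104.0], 0.81)]
clip_near_left [([538.0, 44.0, 122.0], 0.58)]
clip_near_right [([589.0, -5.0, 99.0], 0.59)]
clip_far_left []
clip_far_right [([591.0, -5.0, 102.0], 0.67), ([659.0, -51.0, 12
[... 187 characters left out ...]
.0, 333.0, 88.0], 0.85), ([589.0, -10.0, 103.0], 0.31)]
side 380.5352177679746 319.4504593961693 199.93669230824145 [[-0.997, -0.082, 0.012, 639.534], [-0.072, 0.78, -0.622, 90.137], [0.042, -0.621, -0.783, 1277.791], [0.0, 0.0, 0.0, 1.0]]
cradle [([596.0, 36.0, 109.0], 0.65)]
lid [([595.0, -7.0, 106.0], 0.8)]
clip_near_left [([531.0, 62.0, 133.0], 0.39)]
clip_near_right [([543.0, -50.0, 133.0], 0.45)]
clip_far_left [([648.0, 68.0, 140.0], 0.54), ([596.0, 35.0, 107.0], 0.16)]
clip_far_right []
spool_brown [([610.0, 161.0, 55.0], 0.59)]
spool_black [([491.0, 411.0, 58.0], 0.65), ([594.0, 37.0, 108.0], 0.51)]
rivet_bowl [([633.0, -184.0, 22.0], 0.5)]
glue_jar [([691.0, 358.0, 84.0], 0.77)]
1.1
```

```bash
python3 - <<'E'
import cv2
a=cv2.imread("pics/top0.png")[110:270,210:430];b=cv2.imread("pics/side0.png")[110:270,210:430]
cv2.imwrite("pics/ab.png",cv2.resize(cv2.vconcat([a,b]),None,fx=1.87*1.8/1.8,fy=1.87,interpolation=cv2.INTER_CUBIC))
cv2.imwrite("pics/a.png",cv2.resize(a,None,fx=3.6,fy=3.6,interpolation=cv2.INTER_CUBIC))
cv2.imwrite("pics/b.png",cv2.resize(b,None,fx=3.6,fy=3.6,interpolation=cv2.INTER_CUBIC))
E
```

```text
(no output)
```

View pics/a.png

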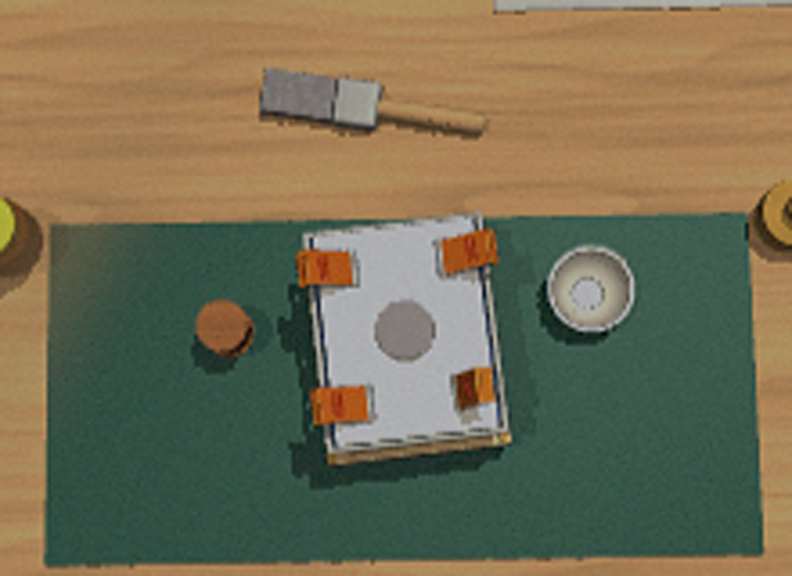

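View pics/b.png

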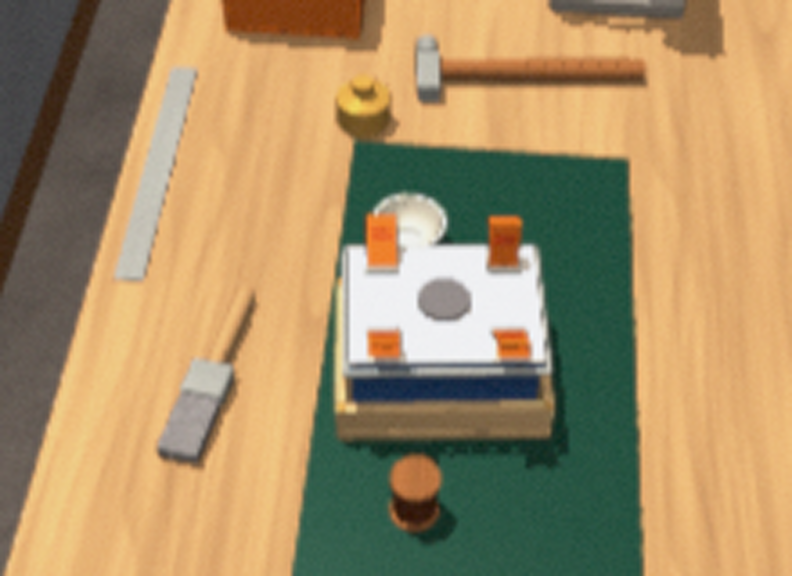

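```bash
cat >v.py <<'E'
from cell import manip
import cv2,numpy as np
from scipy.optimize import least_squares
def proj(p,P):
    c=(p["extrinsics"]@np.c_[P,np.ones(len(P))].T)[:3]
    return np.c_[p["fx"]*c[0]/c[2]+p["cx"],p["fy"]*c[1]/c[2]+p["cy"]]
def box(z0,L=172,W=132): return np.array([[a*L/2,b*W/2,z0] for a,b in((-1,-1),(-1,1),(1,1),(1,-1))])
def place(q,P):
    c,s=np.cos(q[3]),np.sin(q[3]); return P@np.array([[c,s,0],[-s,c,0],[0,0,1]])+q[:3]
E
python3 - <<'E'
from v import *
pts={}
obs=[]
for n in("top","side"):
    p=manip.camera(n); im=p["pixels"].astype(int); mx=im.max(2); mn=im.min(2)
    r=manip.masks_of(p,"lid")[0]; print(n,r["conf"],r["mask"].sum())
    m=r["mask"]
    roi=np.zeros(m.shape,bool); ys,xs=np.where(m); roi[ys.min()-3:ys.max()+4,xs.min()-3:xs.max()+4]=1
    white=(roi&(mx>150)&(mx-mn<30)).astype(np.uint8)
    k,l,st,_=cv2.connectedComponentsWithStats(white); i=1+st[1:,4].argmax(); w=(l==i).astype(np.uint8)
    c=max(cv2.findContours(w,0,2)[0],key=cv2.contourArea)
    hull=cv2.convexHull(c)[:,0].astype(float); print(len(hull))
    fill=np.zeros_like(w); cv2.fillPoly(fill,[hull.astype(int)],1)
    g=(fill>0)&(mx<160)&(mx>60)&(mx-mn<30)
    k,l,st,ct=cv2.connectedComponentsWithStats(g.astype(np.uint8)); i=1+st[1:,4].argmax(); print("pad",ct[i],st[i])
    print("quad",cv2.approxPolyN(hull.astype(np.int32),4)[0].tolist())
    obs.append((p,ct[i]))
f=lambda X:np.concatenate([proj(p,X[None])[0]-u for p,u in obs])
s=least_squares(f,[590,-6,110.]);print(s.x,s.fun)
E
```

```text
top 0.73 2782
12
pad [322.00843882 201.53586498] [314 193  17  18 237]
quad [[351, 229], [304, 235], [294, 175], [340, 169]]
side 0.57 1949
11
pad [333.63235294 211.57352941] [307 210  55   4 136]
quad [[359, 179], [363, 213], [305, 213], [305, 155]]
[602.73224753  -4.74705733   9.05669026] [-0.30670184  2.49377705 -2.63925743 -0.68688985]
```

```bash
python3 - <<'E'
from v import *
T=manip.camera("top");S=manip.camera("side")
cr=lambda L:np.array(L)/3.6+[210,110]-.4
# side: refine pad by colour near estimate
im=S["pixels"].astype(int);w=im[180:207,322:346];g=(w.max(2)<165)&(w.max(2)-w.min(2)<25)
k,l,st,ct=cv2.connectedComponentsWithStats(g.astype(np.uint8));i=1+st[1:,4].argmax();us=ct[i]+[322,180];print(us,st[i])
ut=np.array([322.0,201.5])
f=lambda X:np.concatenate([proj(T,X[None])[0]-ut,proj(S,X[None])[0]-us])
s=least_squares(f,[590,-6,110.]);print("pad",s.x,s.fun)
X=s.x
# yaw: back-project top quad at lid-top plane
def ray(p,u,z):
    E=p["extrinsics"];R=E[:3,:3];o=-R.T@E[:3,3];d=R.T@[(u[0]-p["cx"])/p["fx"],(u[1]-p["cy"])/p["fy"],1];return o+d*(z-o[2])/d[2]
for q in([[351,229],[304,235],[294,175],[340,169]],):
    P=np.array([ray(T,u,X[2]-6)[:2] for u in q]);print(P.round(),P.mean(0))
    for a,b in((0,3),(1,2),(0,1),(3,2)):
        d=P[b]-P[a];print(np.hypot(*d).round(1),np.degrees(np.arctan2(d[1],d[0])).round(1))
m=(T["pixels"][...,0].astype(int)>150)&(T["pixels"][...,2]<80)
m[:165]=0;m[240:]=0;m[:,:290]=0;m[:,355:]=0
k,l,st,ct=cv2.connectedComponentsWithStats(m.astype(np.uint8))
for i in range(1,k):
    if st[i,4]>20: print("clip",ct[i],st[i],ray(T,ct[i],X[2]+15))
E
```

```text
[332.96875 193.1875 ] [  4   8  15  11 128]
pad [599.389177    -6.43073993 102.22569348] [ 0.01455939 -0.1203518   0.12973522  0.03412862]
[[518. -89.]
 [503.  47.]
 [680.  75.]
 [696. -61.]] [599.18146308  -6.94542633]
179.9 8.9
179.4 8.9
137.3 96.3
137.1 96.5
clip [339.62385321 179.34862385] [333 174  15  12 109] [660.8586848  -58.53932686 117.22569348]
clip [300.27350427 184.08547009] [293 180  15   9 117] [649.01045692  55.51797412 117.22569348]
clip [344.14285714 216.30952381] [342 212   5  10  42] [553.37653678 -69.0704003  117.22569348]
clip [304.79646018 221.96460177] [297 218  15  10 113] [539.11019486  43.6369295  117.22569348]
```

```bash
python3 -m crank '[{"offset":[0.03,-0.04,0.01],"spin":-7},{"offset":[0.06,-0.08,0.01],"spin":-14},{"offset":[0.09,-0.11,0.01],"spin":-21},{"offset":[0.12,-0.14,0.01],"spin":-28},{"offset":[0.15,-0.17,0.01],"spin":-35},{"offset":[0.18,-0.2,0.01],"spin":-42},{"offset":[0.21,-0.23,0.01],"spin":-49},{"offset":[0.24,-0.26,0.01],"spin":-56}]' 0 20
```

```text
clock: 2.07
eef_pos: [407.9, 272.7, 215.7]
eef_rot: [3.141, -0.0, 1.82]
wrist_force: [0.9, 0.8, 0.3]
finger_gap: 44.3
```

```bash
python3 -m crank '[{"offset":[0.024,-0.035,0],"spin":-2},{"offset":[0.048,-0.07,0],"spin":-4},{"offset":[0.072,-0.105,0],"spin":-6},{"offset":[0.096,-0.14,0],"spin":-8},{"offset":[0.12,-0.175,0],"spin":-8},{"offset":[0.145,-0.21,0],"spin":-8},{"offset":[0.17,-0.245,0],"spin":-8},{"offset":[0.191,-0.279,0],"spin":-8}]' 0; python3 -c "
from cell import manip;print(manip.read_state()['joints'],manip.read_state()['wrist_force'])"
```

```text
clock: 2.73
eef_pos: [596.2, -2.4, 215.7]
eef_rot: [3.141, -0.0, 1.681]
wrist_force: [0.5, 1.0, 0.4]
finger_gap: 0.6
[-6.56493923e-02  3.95796216e-01  1.36857578e+00  3.52811013e-04
  1.37644564e+00 -1.75711082e-01] [0.47542837 0.96631849 0.36724131]
```

```bash
python3 -m crank '[{"offset":[0.003,-0.004,-0.01],"spin":0},{"offset":[0.003,-0.004,-0.025],"spin":0},{"offset":[0.003,-0.004,-0.04],"spin":0},{"offset":[0.003,-0.004,-0.055],"spin":0},{"offset":[0.003,-0.004,-0.065],"spin":0},{"offset":[0.003,-0.004,-0.07],"spin":0},{"offset":[0.003,-0.004,-0.072],"spin":0},{"offset":[0.003,-0.004,-0.072],"spin":0}]' 0;
python3 - <<'E'
from v import *
ims=[]
for n in("top","side"):
    p=manip.camera(n);ims.append(p["pixels"][150:250,270:390,::-1])
    s=manip.read_state();print(s["eef_pos"],s["wrist_force"],proj(p,s["eef_pos"][None]))
cv2.imwrite("pics/c.png",cv2.resize(cv2.hconcat(ims),None,fx=3.3,fy=3.3,interpolation=cv2.INTER_CUBIC))
E
```

```text
clock: 3.4
eef_pos: [599.2, -6.3, 143.9]
eef_rot: [3.141, -0.0, 1.681]
wrist_force: [1.1, 0.7, 0.2]
finger_gap: 0.4
[599.40055387  -6.30949879 144.36452864] [ 1.30782136 -0.80258689  0.73997879] [[321.84963933 199.50569492]]
[599.4746978   -6.35439141 144.56118157] [ 0.58204589 -0.03071561  0.39937623] [[333.61281758 184.65681909]]
```

View pics/c.png

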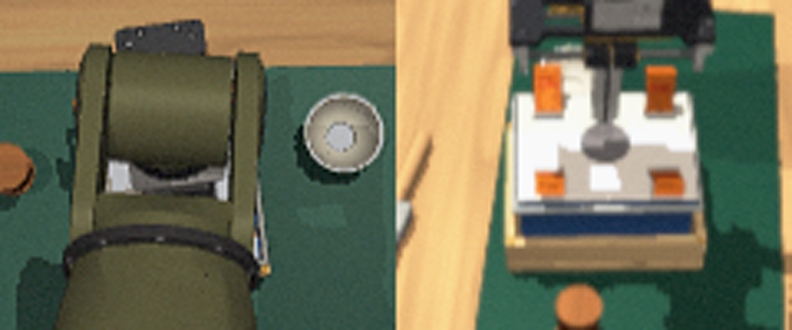

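```bash
python3 -m crank '[{"offset":[0,0,-0.005],"spin":0},{"offset":[0,0,-0.012],"spin":0},{"offset":[0,0,-0.018],"spin":0},{"offset":[0,0,-0.022],"spin":0},{"offset":[0,0,-0.024],"spin":0},{"offset":[0,0,-0.025],"spin":0},{"offset":[0,0,-0.026],"spin":0},{"offset":[0,0,-0.026],"spin":0}]'; python3 -m crank '[{"offset":[0,0,-0.001],"spin":0},{"offset":[0,0,-0.002],"spin":0},{"offset":[0,0,-0.003],"spin":0},{"offset":[0,0,-0.004],"spin":0},{"offset":[0,0,-0.004],"spin":0},{"offset":[0,0,-0.004],"spin":0},{"offset":[0,0,-0.004],"spin":0},{"offset":[0,0,-0.004],"spin":0}]'
```

```text
clock: 4.17
eef_pos: [599.5, -6.3, 118.5]
eef_rot: [3.14, 0.0, 1.681]
wrist_force: [0.1, 0.8, 0.2]
finger_gap: 0.4
clock: 4.83
eef_pos: [599.5, -6.4, 114.6]
eef_rot: [3.139, 0.0, 1.681]
wrist_force: [0.9, 0.5, 0.2]
finger_gap: 0.3
```

```bash
python3 -m crank '[{"offset":[0,0,-0.0005],"spin":0},{"offset":[0,0,-0.001],"spin":0},{"offset":[0,0,-0.0015],"spin":0},{"offset":[0,0,-0.002],"spin":0},{"offset":[0,0,-0.0025],"spin":0},{"offset":[0,0,-0.003],"spin":0},{"offset":[0,0,-0.003],"spin":0},{"offset":[0,0,-0.003],"spin":0}]'
```

```text
clock: 5.5
eef_pos: [599.5, -6.4, 111.6]
eef_rot: [3.14, 0.0, 1.681]
wrist_force: [-0.5, 0.1, 0.5]
finger_gap: 0.4
```

```bash
python3 -m crank '[{"offset":[0,0,-0.0005],"spin":0},{"offset":[0,0,-0.001],"spin":0},{"offset":[0,0,-0.0015],"spin":0},{"offset":[0,0,-0.002],"spin":0},{"offset":[0,0,-0.0025],"spin":0},{"offset":[0,0,-0.0025],"spin":0},{"offset":[0,0,-0.0025],"spin":0},{"offset":[0,0,-0.0025],"spin":0}]'
```

```text
clock: 6.17
eef_pos: [599.6, -6.4, 109.2]
eef_rot: [3.139, 0.0, 1.681]
wrist_force: [-1.4, 0.3, 3.8]
finger_gap: 0.4
```

```bash
python3 -m crank '[{"offset":[0,0,-0.0004],"spin":0},{"offset":[0,0,-0.0008],"spin":0},{"offset":[0,0,-0.0012],"spin":0},{"offset":[0,0,-0.0016],"spin":0},{"offset":[0,0,-0.002],"spin":0},{"offset":[0,0,-0.0025],"spin":0},{"offset":[0,0,-0.0025],"spin":0},{"offset":[0,0,-0.0025],"spin":0}]'
```

```text
clock: 6.83
eef_pos: [599.6, -6.4, 106.6]
eef_rot: [3.139, 0.0, 1.681]
wrist_force: [-0.7, -0.5, 4.3]
finger_gap: 0.4
```

```bash
python3 -m crank '[{"offset":[0,0,-0.0003],"spin":0},{"offset":[0,0,-0.0006],"spin":0},{"offset":[0,0,-0.0009],"spin":0},{"offset":[0,0,-0.0012],"spin":0},{"offset":[0,0,-0.0015],"spin":0},{"offset":[0,0,-0.0015],"spin":0},{"offset":[0,0,-0.0015],"spin":0},{"offset":[0,0,-0.0015],"spin":0}]'
```

```text
clock: 7.5
eef_pos: [599.6, -6.4, 105.1]
eef_rot: [3.139, 0.0, 1.681]
wrist_force: [-0.7, -0.3, 4.0]
finger_gap: 0.6
```

```bash
python3 -m crank '[{"offset":[0,0,-0.0002],"spin":0},{"offset":[0,0,-0.0004],"spin":0},{"offset":[0,0,-0.0006],"spin":0},{"offset":[0,0,-0.0008],"spin":0},{"offset":[0,0,-0.001],"spin":0},{"offset":[0,0,-0.001],"spin":0},{"offset":[0,0,-0.001],"spin":0},{"offset":[0,0,-0.001],"spin":0}]'
```

```text
clock: 8.17
eef_pos: [599.7, -6.4, 104.5]
eef_rot: [3.139, 0.0, 1.681]
wrist_force: [-3.2, 0.1, 7.7]
finger_gap: 0.3
```

```bash
python3 -m crank '[{"offset":[0,0,-0.0002],"spin":0},{"offset":[0,0,-0.0004],"spin":0},{"offset":[0,0,-0.0006],"spin":0},{"offset":[0,0,-0.0008],"spin":0},{"offset":[0,0,-0.0008],"spin":0},{"offset":[0,0,-0.0008],"spin":0},{"offset":[0,0,-0.0008],"spin":0},{"offset":[0,0,-0.0008],"spin":0}]'
```

```text
clock: 8.83
eef_pos: [599.7, -6.4, 104.2]
eef_rot: [3.139, 0.0, 1.681]
wrist_force: [-3.4, 0.1, 9.5]
finger_gap: 0.2
```

```bash
python3 -m crank '[{"offset":[0,0,-0.0003],"spin":0},{"offset":[0,0,-0.0006],"spin":0},{"offset":[0,0,-0.0009],"spin":0},{"offset":[0,0,-0.0012],"spin":0},{"offset":[0,0,-0.0014],"spin":0},{"offset":[0,0,-0.0014],"spin":0},{"offset":[0,0,-0.0014],"spin":0},{"offset":[0,0,-0.0014],"spin":0}]'
```

```text
clock: 9.5
eef_pos: [599.8, -6.4, 103.9]
eef_rot: [3.138, 0.0, 1.681]
wrist_force: [-6.1, -0.4, 13.1]
finger_gap: 0.4
```

```bash
python3 -m crank '[{"offset":[0,0,0.01],"spin":0},{"offset":[0,0,0.03],"spin":0},{"offset":[0,0,0.051],"spin":0},{"offset":[-0.02,0.004,0.055],"spin":0},{"offset":[-0.04,0.008,0.055],"spin":0},{"offset":[-0.057,0.012,0.05],"spin":0},{"offset":[-0.057,0.012,0.04],"spin":0},{"offset":[-0.057,0.012,0.03],"spin":0}]'; python3 - <<'E'
from v import *
p=manip.camera("side");s=manip.read_state();print(s["eef_pos"],s["wrist_force"],s["eef_rot"])
cv2.imwrite("pics/d.png",cv2.resize(p["pixels"][150:250,270:390,::-1],None,fx=5,fy=5,interpolation=cv2.INTER_CUBIC))
E
```

```text
clock: 10.17
eef_pos: [542.9, 5.7, 133.8]
eef_rot: [3.137, 0.001, 1.681]
wrist_force: [0.1, -0.3, 0.1]
finger_gap: 0.1
[542.34771845   5.57721842 131.29926031] [-0.25578389 -0.35534856 -2.0565172 ] [3.14043341e+00 6.54943855e-06 1.68102242e+00]
```

View pics/d.png

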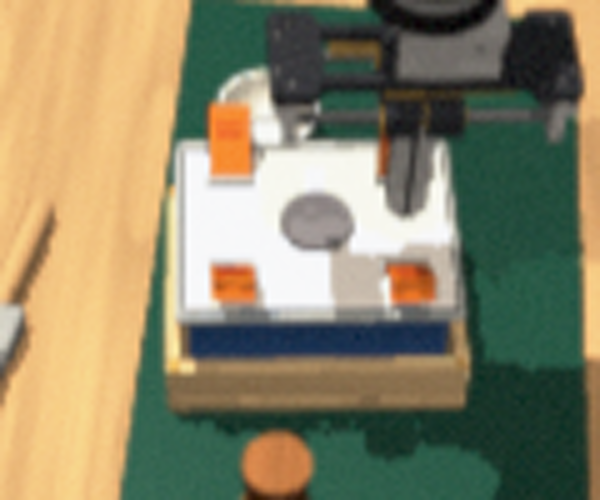

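```bash
python3 -m crank '[{"offset":[-0.0012,0.01,-0.001],"spin":0},{"offset":[-0.0022,0.02,-0.002],"spin":0},{"offset":[-0.0032,0.03,-0.003],"spin":0},{"offset":[-0.0043,0.04,-0.004],"spin":0},{"offset":[-0.0053,0.048,-0.007],"spin":0},{"offset":[-0.0058,0.053,-0.011],"spin":0},{"offset":[-0.0058,0.053,-0.014],"spin":0},{"offset":[-0.0058,0.053,-0.016],"spin":0}]'
```

```text
clock: 10.88
eef_pos: [536.4, 58.9, 114.8]
eef_rot: [3.141, -0.0, 1.682]
wrist_force: [0.7, 0.5, 0.6]
finger_gap: 0.3
```

```bash
python3 -m crank '[{"offset":[0,0,-0.001],"spin":0},{"offset":[0,0,-0.002],"spin":0},{"offset":[0,0,-0.003],"spin":0},{"offset":[0,0,-0.004],"spin":0},{"offset":[0,0,-0.005],"spin":0},{"offset":[0,0,-0.006],"spin":0},{"offset":[0,0,-0.006],"spin":0},{"offset":[0,0,-0.006],"spin":0}]';python3 -m crank '[{"offset":[0,0,-0.0005],"spin":0},{"offset":[0,0,-0.001],"spin":0},{"offset":[0,0,-0.0015],"spin":0},{"offset":[0,0,-0.002],"spin":0},{"offset":[0,0,-0.002],"spin":0},{"offset":[0,0,-0.002],"spin":0},{"offset":[0,0,-0.002],"spin":0},{"offset":[0,0,-0.002],"spin":0}]'
```

```text
clock: 11.55
eef_pos: [536.5, 58.9, 109.0]
eef_rot: [3.14, -0.0, 1.682]
wrist_force: [-0.7, 1.1, 3.3]
finger_gap: 0.5
clock: 12.22
eef_pos: [536.6, 59.2, 107.3]
eef_rot: [3.14, -0.001, 1.682]
wrist_force: [-1.5, 2.7, 5.9]
finger_gap: 0.5
```

```bash
python3 -m crank '[{"offset":[0,0,-0.0005],"spin":0},{"offset":[0,0,-0.001],"spin":0},{"offset":[0,0,-0.0015],"spin":0},{"offset":[0,0,-0.002],"spin":0},{"offset":[0,0,-0.002],"spin":0},{"offset":[0,0,-0.002],"spin":0},{"offset":[0,0,-0.002],"spin":0},{"offset":[0,0,-0.002],"spin":0}]'
```

```text
clock: 12.88
eef_pos: [536.6, 59.1, 105.1]
eef_rot: [3.14, -0.0, 1.682]
wrist_force: [-0.8, 0.1, 2.0]
finger_gap: 0.6
```

```bash
python3 -m crank '[{"offset":[0,0,-0.0005],"spin":0},{"offset":[0,0,-0.001],"spin":0},{"offset":[0,0,-0.0015],"spin":0},{"offset":[0,0,-0.002],"spin":0},{"offset":[0,0,-0.002],"spin":0},{"offset":[0,0,-0.002],"spin":0},{"offset":[0,0,-0.002],"spin":0},{"offset":[0,0,-0.002],"spin":0}]'
```

```text
clock: 13.55
eef_pos: [536.6, 59.1, 103.1]
eef_rot: [3.14, -0.0, 1.682]
wrist_force: [-0.6, -0.1, 0.2]
finger_gap: 0.6
```

```bash
python3 -m crank '[{"offset":[0,0,-0.0005],"spin":0},{"offset":[0,0,-0.001],"spin":0},{"offset":[0,0,-0.0015],"spin":0},{"offset":[0,0,-0.0015],"spin":0},{"offset":[0,0,-0.0015],"spin":0},{"offset":[0,0,-0.0015],"spin":0},{"offset":[0,0,-0.0015],"spin":0},{"offset":[0,0,-0.0015],"spin":0}]'
```

```text
clock: 14.22
eef_pos: [536.7, 59.2, 102.1]
eef_rot: [3.14, -0.0, 1.682]
wrist_force: [-2.7, 0.5, 8.0]
finger_gap: 0.8
```

```bash
python3 -m crank '[{"offset":[0,0,0.025],"spin":0},{"offset":[0,0,0.05],"spin":0},{"offset":[0.01,-0.007,0.065],"spin":0},{"offset":[0.04,-0.026,0.065],"spin":0},{"offset":[0.07,-0.046,0.065],"spin":0},{"offset":[0.1,-0.065,0.065],"spin":0},{"offset":[0.1193,-0.0777,0.06],"spin":0},{"offset":[0.1193,-0.0777,0.05],"spin":0}]'; python3 -m crank '[{"offset":[0,0,-0.005],"spin":0},{"offset":[0,0,-0.012],"spin":0},{"offset":[0,0,-0.018],"spin":0},{"offset":[0,0,-0.022],"spin":0},{"offset":[0,0,-0.024],"spin":0},{"offset":[0,0,-0.024],"spin":0},{"offset":[0,0,-0.024],"spin":0},{"offset":[0,0,-0.024],"spin":0}]'; python3 - <<'E'
from v import *
p=manip.camera("side");s=manip.read_state();print(s["eef_pos"],s["wrist_force"])
cv2.imwrite("pics/e.png",cv2.resize(p["pixels"][150:250,270:390,::-1],None,fx=5,fy=5,interpolation=cv2.INTER_CUBIC))
E
```

```text
clock: 14.88
eef_pos: [658.5, -21.2, 151.8]
eef_rot: [3.138, 0.0, 1.679]
wrist_force: [0.4, 0.3, -0.0]
finger_gap: 0.7
clock: 15.55
eef_pos: [658.6, -21.0, 128.4]
eef_rot: [3.137, 0.0, 1.68]
wrist_force: [0.1, -0.3, -0.6]
finger_gap: 0.3
[658.66463408 -21.08610106 128.32945914] [ 0.73416408 -0.69903525 -0.04978159]
```

View pics/e.png

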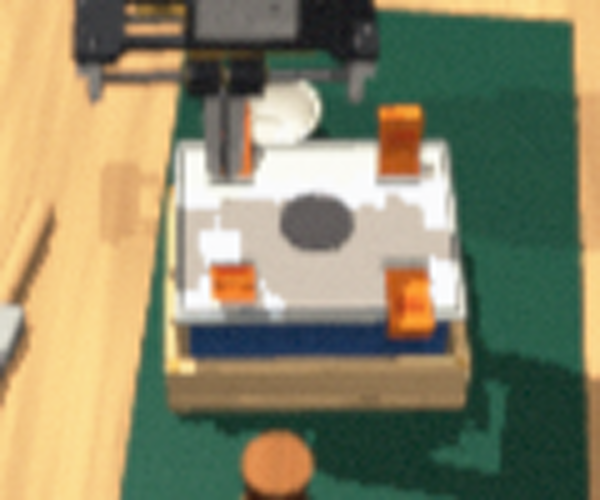

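```bash
python3 -m crank '[{"offset":[-0.001,-0.005,0],"spin":0},{"offset":[-0.001,-0.014,-0.001],"spin":0},{"offset":[0,-0.024,-0.002],"spin":0},{"offset":[0.001,-0.034,-0.003],"spin":0},{"offset":[0.002,-0.043,-0.005],"spin":0},{"offset":[0.003,-0.051,-0.008],"spin":0},{"offset":[0.003,-0.051,-0.011],"spin":0},{"offset":[0.003,-0.051,-0.013],"spin":0}]';python3 -m crank '[{"offset":[0,0,-0.001],"spin":0},{"offset":[0,0,-0.002],"spin":0},{"offset":[0,0,-0.003],"spin":0},{"offset":[0,0,-0.004],"spin":0},{"offset":[0,0,-0.005],"spin":0},{"offset":[0,0,-0.006],"spin":0},{"offset":[0,0,-0.006],"spin":0},{"offset":[0,0,-0.006],"spin":0}]'
```

```text
clock: 16.27
eef_pos: [661.6, -72.8, 114.7]
eef_rot: [3.138, 0.0, 1.679]
wrist_force: [-0.4, -0.4, -0.6]
finger_gap: 0.6
clock: 16.93
eef_pos: [661.7, -72.8, 109.0]
eef_rot: [3.137, 0.001, 1.679]
wrist_force: [-0.1, -1.0, 3.1]
finger_gap: 0.3
```

```bash
python3 -m crank '[{"offset":[0,0,-0.0005],"spin":0},{"offset":[0,0,-0.001],"spin":0},{"offset":[0,0,-0.0015],"spin":0},{"offset":[0,0,-0.002],"spin":0},{"offset":[0,0,-0.0025],"spin":0},{"offset":[0,0,-0.0025],"spin":0},{"offset":[0,0,-0.0025],"spin":0},{"offset":[0,0,-0.0025],"spin":0}]'
```

```text
clock: 17.6
eef_pos: [661.9, -73.0, 107.1]
eef_rot: [3.136, 0.001, 1.679]
wrist_force: [-2.1, -1.7, 7.9]
finger_gap: 0.6
```

```bash
python3 -m crank '[{"offset":[0,0,-0.0005],"spin":0},{"offset":[0,0,-0.001],"spin":0},{"offset":[0,0,-0.0015],"spin":0},{"offset":[0,0,-0.002],"spin":0},{"offset":[0,0,-0.002],"spin":0},{"offset":[0,0,-0.002],"spin":0},{"offset":[0,0,-0.002],"spin":0},{"offset":[0,0,-0.002],"spin":0}]';python3 -m crank '[{"offset":[0,0,-0.0005],"spin":0},{"offset":[0,0,-0.001],"spin":0},{"offset":[0,0,-0.0015],"spin":0},{"offset":[0,0,-0.002],"spin":0},{"offset":[0,0,-0.002],"spin":0},{"offset":[0,0,-0.002],"spin":0},{"offset":[0,0,-0.002],"spin":0},{"offset":[0,0,-0.002],"spin":0}]'
```

```text
clock: 18.27
eef_pos: [661.8, -73.0, 104.9]
eef_rot: [3.137, 0.001, 1.678]
wrist_force: [1.1, -1.0, 1.0]
finger_gap: 0.4
clock: 18.93
eef_pos: [661.8, -72.9, 102.9]
eef_rot: [3.137, 0.001, 1.679]
wrist_force: [-1.0, 0.9, 2.0]
finger_gap: 0.5
```

```bash
python3 -m crank '[{"offset":[0,0,-0.0004],"spin":0},{"offset":[0,0,-0.0008],"spin":0},{"offset":[0,0,-0.001],"spin":0},{"offset":[0,0,-0.001],"spin":0},{"offset":[0,0,-0.001],"spin":0},{"offset":[0,0,-0.001],"spin":0},{"offset":[0,0,-0.001],"spin":0},{"offset":[0,0,-0.001],"spin":0}]'
```

```text
clock: 19.6
eef_pos: [661.9, -72.9, 102.3]
eef_rot: [3.136, 0.001, 1.679]
wrist_force: [-1.6, 1.0, 6.2]
finger_gap: 0.1
```

```bash
python3 -m crank '[{"offset":[0,0,0.025],"spin":0},{"offset":[0,0,0.05],"spin":0},{"offset":[-0.01,0.012,0.065],"spin":0},{"offset":[-0.04,0.03,0.065],"spin":0},{"offset":[-0.07,0.0426,0.065],"spin":0},{"offset":[-0.1,0.0426,0.065],"spin":0},{"offset":[-0.1153,0.0426,0.06],"spin":0},{"offset":[-0.1153,0.0426,0.05],"spin":0}]'; python3 -m crank '[{"offset":[0,0,-0.005],"spin":0},{"offset":[0,0,-0.012],"spin":0},{"offset":[0,0,-0.018],"spin":0},{"offset":[0,0,-0.022],"spin":0},{"offset":[0,0,-0.024],"spin":0},{"offset":[0,0,-0.024],"spin":0},{"offset":[0,0,-0.024],"spin":0},{"offset":[0,0,-0.024],"spin":0}]'; python3 - <<'E'
from v import *
p=manip.camera("side");s=manip.read_state();print(s["eef_pos"],s["wrist_force"])
cv2.imwrite("pics/f.png",cv2.resize(p["pixels"][150:250,270:390,::-1],None,fx=5,fy=5,interpolation=cv2.INTER_CUBIC))
E
```

```text
clock: 20.27
eef_pos: [545.1, -30.1, 153.4]
eef_rot: [3.134, 0.001, 1.679]
wrist_force: [0.7, -1.1, 0.4]
finger_gap: 0.7
clock: 20.93
eef_pos: [545.3, -30.1, 129.6]
eef_rot: [3.134, 0.002, 1.679]
wrist_force: [-0.4, -0.8, 0.5]
finger_gap: 0.2
[545.29692284 -30.12979036 129.65370474] [ 0.47874906 -0.03745803  0.43515142]
```

View pics/f.png

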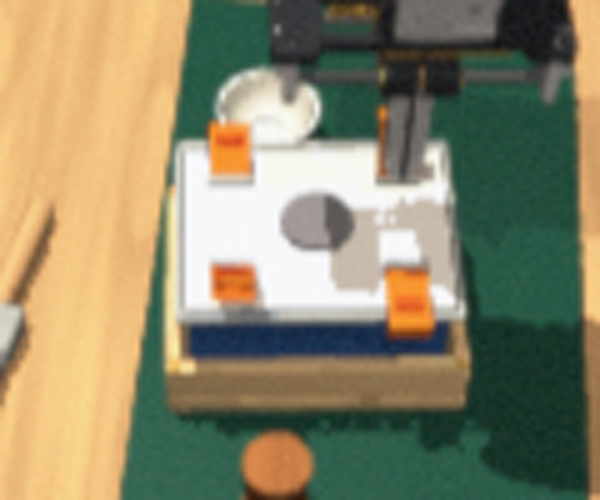

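```bash
python3 -m crank '[{"offset":[0.002,-0.005,0],"spin":0},{"offset":[0.004,-0.014,-0.001],"spin":0},{"offset":[0.005,-0.024,-0.002],"spin":0},{"offset":[0.006,-0.034,-0.003],"spin":0},{"offset":[0.007,-0.044,-0.006],"spin":0},{"offset":[0.008,-0.053,-0.009],"spin":0},{"offset":[0.008,-0.053,-0.012],"spin":0},{"offset":[0.008,-0.053,-0.0145],"spin":0}]';python3 -m crank '[{"offset":[0,0,-0.001],"spin":0},{"offset":[0,0,-0.002],"spin":0},{"offset":[0,0,-0.003],"spin":0},{"offset":[0,0,-0.004],"spin":0},{"offset":[0,0,-0.005],"spin":0},{"offset":[0,0,-0.006],"spin":0},{"offset":[0,0,-0.006],"spin":0},{"offset":[0,0,-0.006],"spin":0}]'
```

```text
clock: 21.65
eef_pos: [553.2, -83.9, 114.7]
eef_rot: [3.134, 0.002, 1.678]
wrist_force: [-0.0, 0.2, 0.6]
finger_gap: 1.0
clock: 22.32
eef_pos: [553.3, -84.0, 108.9]
eef_rot: [3.134, 0.002, 1.678]
wrist_force: [-0.7, -2.1, 3.1]
finger_gap: 0.3
```

```bash
python3 -m crank '[{"offset":[0,0,-0.0005],"spin":0},{"offset":[0,0,-0.001],"spin":0},{"offset":[0,0,-0.0015],"spin":0},{"offset":[0,0,-0.002],"spin":0},{"offset":[0,0,-0.0025],"spin":0},{"offset":[0,0,-0.0025],"spin":0},{"offset":[0,0,-0.0025],"spin":0},{"offset":[0,0,-0.0025],"spin":0}]'
```

```text
clock: 22.98
eef_pos: [553.4, -84.0, 106.4]
eef_rot: [3.134, 0.002, 1.678]
wrist_force: [0.1, -1.1, 1.8]
finger_gap: 0.9
```

```bash
python3 -m crank '[{"offset":[0,0,-0.0005],"spin":0},{"offset":[0,0,-0.001],"spin":0},{"offset":[0,0,-0.0015],"spin":0},{"offset":[0,0,-0.002],"spin":0},{"offset":[0,0,-0.002],"spin":0},{"offset":[0,0,-0.002],"spin":0},{"offset":[0,0,-0.002],"spin":0},{"offset":[0,0,-0.002],"spin":0}]'
```

```text
clock: 23.65
eef_pos: [553.3, -83.9, 104.2]
eef_rot: [3.134, 0.002, 1.678]
wrist_force: [0.8, -0.4, 0.7]
finger_gap: 0.3
```

```bash
python3 -m crank '[{"offset":[0,0,-0.0005],"spin":0},{"offset":[0,0,-0.001],"spin":0},{"offset":[0,0,-0.0015],"spin":0},{"offset":[0,0,-0.002],"spin":0},{"offset":[0,0,-0.0022],"spin":0},{"offset":[0,0,-0.0022],"spin":0},{"offset":[0,0,-0.0022],"spin":0},{"offset":[0,0,-0.0022],"spin":0}]'
```

```text
clock: 24.32
eef_pos: [553.4, -83.9, 102.4]
eef_rot: [3.134, 0.002, 1.678]
wrist_force: [-2.3, 0.4, 6.1]
finger_gap: 0.3
```

```bash
python3 -m crank '[{"offset":[0,0,0.025],"spin":0},{"offset":[0,0,0.05],"spin":0},{"offset":[0.01,0.015,0.065],"spin":0},{"offset":[0.035,0.04,0.065],"spin":0},{"offset":[0.06,0.065,0.065],"spin":0},{"offset":[0.085,0.09,0.065],"spin":0},{"offset":[0.098,0.098,0.06],"spin":0},{"offset":[0.098,0.1,0.05],"spin":0}]'; python3 -m crank '[{"offset":[0,0,-0.005],"spin":0},{"offset":[0,0,-0.012],"spin":0},{"offset":[0,0,-0.018],"spin":0},{"offset":[0,0,-0.022],"spin":0},{"offset":[0,0,-0.024],"spin":0},{"offset":[0,0,-0.024],"spin":0},{"offset":[0,0,-0.024],"spin":0},{"offset":[0,0,-0.024],"spin":0}]'
```

```text
clock: 24.98
eef_pos: [653.3, 18.1, 152.3]
eef_rot: [3.132, 0.002, 1.68]
wrist_force: [-0.6, -0.1, 0.2]
finger_gap: 0.2
clock: 25.65
eef_pos: [653.4, 18.0, 128.8]
eef_rot: [3.131, 0.002, 1.68]
wrist_force: [0.4, 0.2, 0.8]
finger_gap: 0.2
```

```bash
python3 -m crank '[{"offset":[-0.002,0.008,0],"spin":0},{"offset":[-0.003,0.017,-0.001],"spin":0},{"offset":[-0.004,0.026,-0.002],"spin":0},{"offset":[-0.005,0.035,-0.003],"spin":0},{"offset":[-0.006,0.044,-0.006],"spin":0},{"offset":[-0.007,0.053,-0.009],"spin":0},{"offset":[-0.007,0.053,-0.012],"spin":0},{"offset":[-0.007,0.053,-0.014],"spin":0}]';python3 -m crank '[{"offset":[0,0,-0.001],"spin":0},{"offset":[0,0,-0.002],"spin":0},{"offset":[0,0,-0.003],"spin":0},{"offset":[0,0,-0.004],"spin":0},{"offset":[0,0,-0.005],"spin":0},{"offset":[0,0,-0.006],"spin":0},{"offset":[0,0,-0.006],"spin":0},{"offset":[0,0,-0.006],"spin":0}]'
```

```text
clock: 26.32
eef_pos: [646.2, 71.7, 114.2]
eef_rot: [3.132, 0.002, 1.681]
wrist_force: [0.1, 0.3, 1.0]
finger_gap: 0.4
clock: 26.98
eef_pos: [646.4, 71.8, 108.6]
eef_rot: [3.131, 0.002, 1.681]
wrist_force: [-0.4, 1.0, 4.3]
finger_gap: 0.1
```

```bash
python3 -m crank '[{"offset":[0,0,-0.0005],"spin":0},{"offset":[0,0,-0.001],"spin":0},{"offset":[0,0,-0.0015],"spin":0},{"offset":[0,0,-0.002],"spin":0},{"offset":[0,0,-0.0025],"spin":0},{"offset":[0,0,-0.0025],"spin":0},{"offset":[0,0,-0.0025],"spin":0},{"offset":[0,0,-0.0025],"spin":0}]'
```

```text
clock: 27.65
eef_pos: [646.4, 72.1, 106.4]
eef_rot: [3.131, 0.001, 1.681]
wrist_force: [-1.9, 2.7, 5.7]
finger_gap: 0.1
```

```bash
python3 -m crank '[{"offset":[0,0,-0.0005],"spin":0},{"offset":[0,0,-0.001],"spin":0},{"offset":[0,0,-0.0015],"spin":0},{"offset":[0,0,-0.002],"spin":0},{"offset":[0,0,-0.002],"spin":0},{"offset":[0,0,-0.002],"spin":0},{"offset":[0,0,-0.002],"spin":0},{"offset":[0,0,-0.002],"spin":0}]'
```

```text
clock: 28.32
eef_pos: [646.4, 72.0, 104.2]
eef_rot: [3.131, 0.002, 1.681]
wrist_force: [-0.7, 0.2, 0.9]
finger_gap: 0.1
```

Press to the stop, then lift clear, back off toward the robot and look.

```bash
python3 -m crank '[{"offset":[0,0,-0.0005],"spin":0},{"offset":[0,0,-0.001],"spin":0},{"offset":[0,0,-0.0015],"spin":0},{"offset":[0,0,-0.002],"spin":0},{"offset":[0,0,-0.0022],"spin":0},{"offset":[0,0,-0.0022],"spin":0},{"offset":[0,0,-0.0022],"spin":0},{"offset":[0,0,-0.0022],"spin":0}]'; python3 -m crank '[{"offset":[0,0,0.025],"spin":0},{"offset":[0,0,0.06],"spin":0},{"offset":[0,0,0.1],"spin":0},{"offset":[-0.02,0.03,0.12],"spin":0},{"offset":[-0.04,0.06,0.12],"spin":0},{"offset":[-0.06,0.09,0.12],"spin":0},{"offset":[-0.08,0.12,0.12],"spin":0},{"offset":[-0.1,0.15,0.12],"spin":0}]'; python3 -m crank '[{"offset":[-0.025,0.03,0],"spin":0},{"offset":[-0.05,0.06,0],"spin":0},{"offset":[-0.075,0.09,0],"spin":0},{"offset":[-0.1,0.12,0],"spin":0},{"offset":[-0.12,0.14,0],"spin":0},{"offset":[-0.14,0.15,0],"spin":0},{"offset":[-0.14,0.15,0],"spin":0},{"offset":[-0.14,0.15,0],"spin":0}]'; python3 - <<'E'
from v import *
ims=[manip.camera(n)["pixels"][140:250,270:390,::-1] for n in("top","side")]
cv2.imwrite("pics/g.png",cv2.resize(cv2.hconcat(ims),None,fx=3.3,fy=3.3,interpolation=cv2.INTER_CUBIC))
E
```

```text
clock: 28.98
eef_pos: [646.5, 71.9, 102.4]
eef_rot: [3.131, 0.002, 1.681]
wrist_force: [-0.8, -0.7, 5.7]
finger_gap: 0.4
clock: 29.65
eef_pos: [545.3, 223.1, 222.3]
eef_rot: [3.131, 0.002, 1.68]
wrist_force: [0.9, 0.4, -0.3]
finger_gap: 0.5
clock: 30.32
eef_pos: [404.8, 373.5, 222.3]
eef_rot: [3.131, 0.002, 1.682]
wrist_force: [0.1, -0.2, -0.9]
finger_gap: 0.1
```

View pics/g.png

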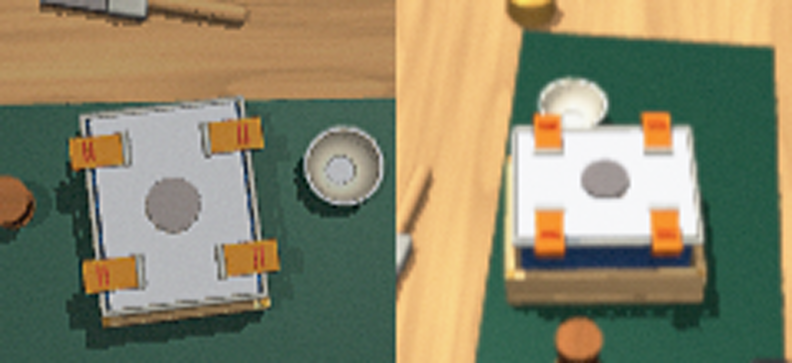

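The picture shows all four clips lying flat and equally long over the rim. In the top crop they sit at about (100,150), (233,135), (113,272) and (248,258). Bowl and spool are in place.

```bash
python3 -c "
from cell import manip;print(manip.sign_off())"
```

```text
the job is handed in; nothing more can be done
None
```

I handed the job in at about 30 s of the allowed 54 s. The hand-in reports no verdict, so what follows rests on my own force readings and pictures.

- **Lid:** I pressed it down on the grey pad until it stopped. The stop gave about 12 N per mm, which matches the sprung platform with the lid home. The highest force I read there was about 13 N vertically, or 14.5 N in total. All four clips were still up at that point.
- **Clips:** I snapped them in the order near left, far right, near right, far left. Each showed a drop in force as it snapped. Each then stopped firmly with its upper face at about z = 102.7 mm, so the packing is about 1 mm thick. Readings during the clip presses stayed under 9 N.
- **Final check:** The last top and side pictures show all four clips flat and the lid down. The arm was clear and touching nothing. The spool, bowl and brush parts in view look unmoved; the other bystanders I did not check again.
- **Limits of these checks:** Forces were read only at the end of each call, so short peaks between readings were not seen. My first camera estimate put the pad top about 7 mm lower than where I touched it, so I relied on touch for the heights.

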